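Close the board test jig and hold a sprung tester on the ringed pad

TASK

The green circuit board already lies in the test jig: swing the jig's clear hold-down plate fully down over it first. Then take the red pen tester out of its sloped holder, bring it upright, and pass its nose through the brass bush in the plate so that the tip stands on the ringed test pad below, clear of the bush and pressed gently until the sprung tip is about half way in. Finish while holding the tester there, upright and with the tip still pressed on the pad; leave the things lying around alone.

Things in the scene. Friction and masses are not known exactly. Their poses are not given: they have to be found in the camera images.
- jig: Clamshell test jig, fixed to the bench: grey and black block 130 (x) x 170 (y) mm, black rim 31 mm high, with a nest in which the board lies. Origin: centre of its underside on the bench. x points away from the robot to the hinge side, z up.
- plate (a joint): Angle of the jig's clear hold-down plate, rad: 0 = fully down on its stops, positive = open; starts at 0.6 to 0.95. Plate 6 mm thick (42 to 48 mm above the bench when down), 150 mm wide, hinged at the jig's back, reaching toward the robot. The hinge is stiff and stays where left; 3 to 6 N down on the tab closes it, at last against four small sprung pins that hold the board.
- plate_hinge (a point): Point on the plate's hinge axis, middle of its width: 58 mm behind the jig's centre (jig +x), 45 mm above the bench; the axis runs along the jig's y. Its axes turn with the plate: -x runs along the plate to the tab, z is square to the plate, on its upper side.
- plate_tab (a point): Middle of the upper face of the red finger tab (30 x 60 x 6 mm) at the free edge of the clear plate, 130 mm from the hinge axis; the tab's free edge is 11 mm further out. Push here from above to close the plate. Its axes are the plate's: z square to the plate, on its upper face side.
- board: Green circuit board 70 x 100 mm, loose in the jig's nest, which it fits with about 1 mm of play; origin under its centre on the nest floor (22 mm above the bench), turned half round in the jig (its x points to the robot). Its bare surface lies 6 mm above its origin, its parts reach to 16 mm.
- pad (a point): Centre of the test pad on the board's bare surface: a round brass-coloured pad 8 mm across inside a white ring, 28 mm above the bench. With the plate down, the brass bush in the plate stands straight above it: a round hole of 18 mm, its upper edge 50 mm above the bench. The bush swings with the plate.
- tester: Red and black pen tester, about 60 g: flat-sided body 14 (x) x 12 (y) mm, 96 mm long, round steel nose 6 mm thick, 42 mm long, sprung brass tip 12 mm more. Origin on its axis at the shoulder between body and nose; z along the axis away from the tip (free tip end at z = -54 mm). Starts nose down in the holder, leaning 30 degrees, top roughly toward the robot, y level; grip across y, 12 mm.
- tester_grip (a point): Point on the tester's axis 50 mm above the shoulder (104 mm from the free tip end), a good place to grip. Axes as the tester's.
- tip_end (a point): The very end of the tester's sprung tip, on its axis.
- tip (a joint): How far the tester's sprung tip is pushed in, m: 0 = free, 0.008 = fully in. It takes 0.6 N to start and 3 N fully in (1.8 N half way).
- holder: Sloped tester holder, fixed: dark steel base 95 x 70 x 12 mm, aluminium tube 62 mm long, 17 mm outside, leaning 30 degrees toward its own -x. Origin: centre of the underside. The tube's rim, on which the tester's shoulder rests, is 7 mm toward -x, 75 mm above the bench. Draw the tester out 60 mm or more along its axis.
- multimeter: Handheld multimeter 145 x 70 x 41 mm lying behind the jig; leave alone. Origin: centre of its underside.
- flux_bottle: White dropper bottle with a red nozzle, 40 mm across, 98 mm tall, standing behind the jig; leave alone. Origin: centre of its underside.
- solder_spool: Blue solder spool, 54 mm across, 34 mm tall, near the bench's front edge; leave alone. Origin: centre of its underside.
- tweezers: Steel tweezers 117 mm long, lying near the bench's front edge; leave alone. Origin: centre of its underside.
There are look-alikes about, which are no part of the job. Leave any turquoise look-alike of the holder alone.

How it is judged:
By the outcome, as a careful person would: the job done as asked, in the order asked, and still so for the second after the job is handed in, while the arm keeps its last pose, push and grip.
It also fails if it takes over 54 s, if anything falls off the work surface, if the arm or the gripper's body presses on something with over 40 N, if the wrist force passes 120 N, or if a joint passes its speed limit or range.

ROBOT

A 6-joint arm with a two-finger parallel gripper is mounted at the origin on a cart in front of the work surface, level with it; the furniture and walls round the work are solid. World frame = base frame: x ahead of the robot, y to its left, z up, the work surface at z = 0. Lengths are in m, angles in degrees, forces in N, time in s.
With the tool pointing down it reaches from about 0.325 to 0.85 m from the base axis. Payload 4.4 kg.
Tool frame: the origin (TCP) lies on the centre line of the jaws, within the pads' length; the fingertips stand 17 mm ahead of it and the grasp point (between the pads) lies 2 mm behind it; z points along the fingers, x is the direction in which the jaws open and shut, and the axes are right-handed (so a half turn about z gives the same grasp; the last joint's range is limited). The gripper opens to 94 mm and grips with 3 to 60 N. Pads are 16 mm wide; open, the fingers measure 119 mm over their backs; the gripper's body (75 mm by 177 mm) begins 78 mm behind the grasp point.
Start: joints at [-84.196, 11.837, 88.321, -0, 79.842, -8.623], TCP at [0.143, -0.557, 0.222] pointing down, gripper open.
Joint ranges: [-156.59, 156.59], [-49.26, 127.26], [12.9, 141.05], [-63.56, 243.56], [4.71, 150.69], [-161.64, 161.64]. Speed limits (degrees/s): [159.86, 159.86, 180, 180, 180, 180].

INTERFACE

Orientations are given as a 3x3 rotation matrix whose columns are the frame's x, y, z axes.
In Python, from station import arm gives the robot as it stands.
- The arm moves only by the tool play_rows, never from a script. Its arguments are lists of equal length, an entry for each row: "delta_pos": the shift along the tool's x, y, z in units of 400 mm (1.0 is 400 mm), a list of three; "rotation": the turn, a rotation vector about the tool's x, y, z in units of 30 degrees (1.0 is 30 degrees), a list of three; "jaw": the opening, from -1 (shut) to 1 (fully open). In form: {"delta_pos": [[dx, dy, dz], ...], "rotation": [[ax, ay, az], ...], "jaw": [jaw, ...]}. A call has 1 to 5 rows; each row shifts and turns the commanded pose from where the row before left it, along the tool's axes as they then stand; what a row does not reach is not made up. A row lasts 1/8 s, in which the tool goes at most 62.5 mm and 10.7 degrees, less where a joint would pass 70% of its speed; a pose out of reach is approached as far as the arm can. A call with a number of a shift or a turn outside -1 to 1 is refused whole. A call with a gripper value outside its range is refused whole. The fingers move at their own pace and stop on an object; the grip force is fixed at half the most. Time passes only in rows, so rows that do not move let the fingers close. It gives the time, the measured TCP pose, the force and the opening at its end, in the units of the state.
- arm.read_state(): the state, without advancing time (a new reading comes with each control period).
- arm.camera(name): name is "scene" or "top" or "wrist"; returns a dict with "image" (384x512x3 uint8, blue, green, red), "K" (3x3 intrinsics, pixels), "dist" ([k1, k2, p1, p2, k3] as OpenCV has them; the pictures are not rectified), "R" (3x3) and "t" (3): a world point X has camera coordinates R X + t; the wrist camera has in their place "T_tool_cam" (4x4, takes a point from camera to tool coordinates, whose origin is the TCP and whose axes are the tool frame's). Camera axes: x right, y down, z forward; pixel columns grow to the right and rows downward; lengths in m; the calibration is good to about 2 mm. A picture is of the moment at which its call begins: read the wrist's pose just before it. There is no depth.
- arm.sign_off(): hands the job in, once; it reports no verdict.
The state is a dict: "clock": time; "q": joint angles; "qvel": joint speeds; "joint_efforts": joint torques, N m; "position": TCP position; "tool_rot": TCP orientation; "wrist_force": force on the tool from outside, world axes, zero at the start; "moment": the same for the moment, N m; "opening": finger opening in m.
Only numpy, scipy, OpenCV 4.12 (cv2) and the standard library are available. Lean on these libraries where they do the work, as an engineer would, in place of code of your own. Each camera call takes 0.05 s, during which the arm holds its last target. There are 200 camera calls.

## Working session

There is one attempt and no reset: what is moved stays moved. The work goes in short steps, Python scripts to look and compute and a tool call to move; the robot and the scene stay as the last step left them, time stands still between calls to the robot, and variables do not carry over. Pictures are saved under pics/ and viewed, about 8 in all and at most 12, crops included, and the job is handed in when it is done.

Besides the shell and the picture viewer there is one more tool, called after ">>>" by a JSON object that holds its "api" and its "payload", one argument or row to a line. play_rows: Moves the arm, as the interface text tells. Shifts and turns lie within -1 to 1; 1 stands for 400 mm of shift or 30 degrees of turn. Its arguments: {"type":"object","properties":{"delta_pos":{"type":"array","items":{"type":"array","items":{"type":"number"}}},"rotation":{"type":"array","items":{"type":"array","items":{"type":"number"}}},"jaw":{"type":"array","items":{"type":"number"}}},"required":["delta_pos","rotation","jaw"]}

```bash
mkdir -p pics; cat > h.py <<'E'
import numpy as np, cv2
from station import arm
def proj(c,X):
    X=np.atleast_2d(np.array(X,float)); return cv2.projectPoints(X,cv2.Rodrigues(np.array(c["R"]))[0],np.array(c["t"],float),np.array(c["K"]),np.array(c["dist"],float))[0].reshape(-1,2)
def ray(c,uv):
    p=cv2.undistortPoints(np.array([[uv]],float),np.array(c["K"]),np.array(c["dist"],float))[0,0]
    R=np.array(c["R"]);t=np.array(c["t"]).ravel(); return -R.T@t, R.T@np.array([p[0],p[1],1])
def onz(c,uv,z):
    o,d=ray(c,uv); return o+d*(z-o[2])/d[2]
def wcam(c,s):
    T=np.eye(4);T[:3,:3]=s["tool_rot"];T[:3,3]=s["position"]; M=np.linalg.inv(T@np.array(c["T_tool_cam"])); c["R"]=M[:3,:3];c["t"]=M[:3,3]; return c
def tri(c1,a,c2,b):
    o1,d1=ray(c1,a);o2,d2=ray(c2,b); k=np.linalg.lstsq(np.c_[d1,-d2],o2-o1,rcond=None)[0]
    p,q=o1+k[0]*d1,o2+k[1]*d2; return (p+q)/2,np.linalg.norm(p-q)
E
python3 - <<'E'
from h import *
import pickle
cs={}
for n in("scene","top"):
    c=arm.camera(n);cs[n]=c;cv2.imwrite(f"pics/{n}0.png",cv2.resize(c["image"],(800,600),interpolation=cv2.INTER_CUBIC))
    print(n,-np.array(c["R"]).T@np.array(c["t"]).ravel(),np.array(c["K"])[0,0])
pickle.dump(cs,open("c0.pkl","wb"))
print(arm.read_state())
E
```

```text
scene [ 0.39072807 -0.75942532  0.94015575] 495.96613340628926
top [0.42336773 0.12305948 1.09739554] 414.0112442729742
{'clock': 0.1, 'q': array([-8.41995089e+01,  1.18794632e+01,  8.83930282e+01,  1.30798237e-04,
        7.98417785e+01, -8.62385232e+00]), 'qvel': array([ 0.0689112 ,  0.01665741, -0.18928581,  0.00511737,  0.09854686,
       -0.0094543 ]), 'joint_efforts': array([ 1.01450660e-04, -3.71864605e+01, -2.82295150e+01,  7.00033992e-02,
        3.11534980e-02, -5.16517730e-05]), 'position': array([ 0.14314665, -0.55620721,  0.22143561]), 'tool_rot': array([[ 2.49100800e-01, -9.68477543e-01, -1.99326648e-04],
       [-9.68475557e-01, -2.49100698e-01,  1.98440101e-03],
       [-1.97150023e-03, -3.01272894e-04, -9.99998011e-01]]), 'wrist_force': array([-0.52860973, -0.1114535 , -0.81772861]), 'moment': array([-0.00482475,  0.01357167, -0.01030904]), 'opening': 0.09400376817383027}
```

View pics/scene0.png

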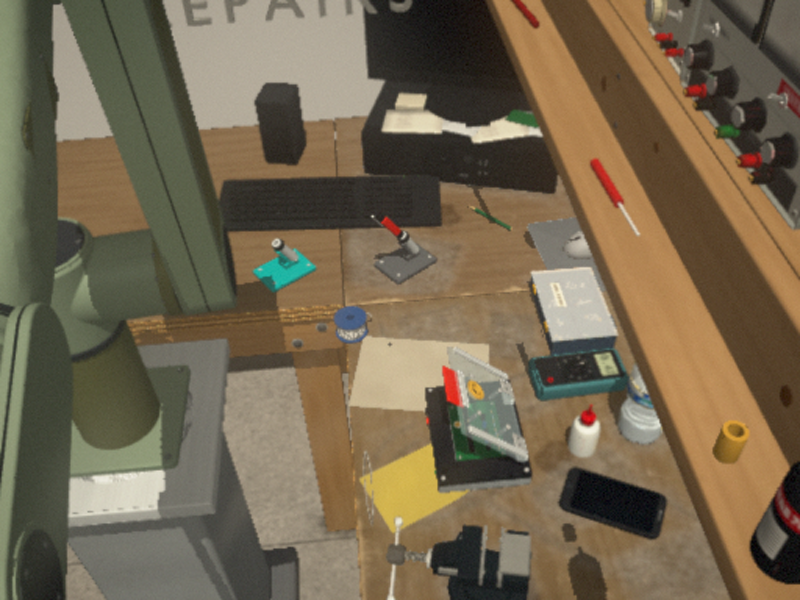

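View pics/top0.png

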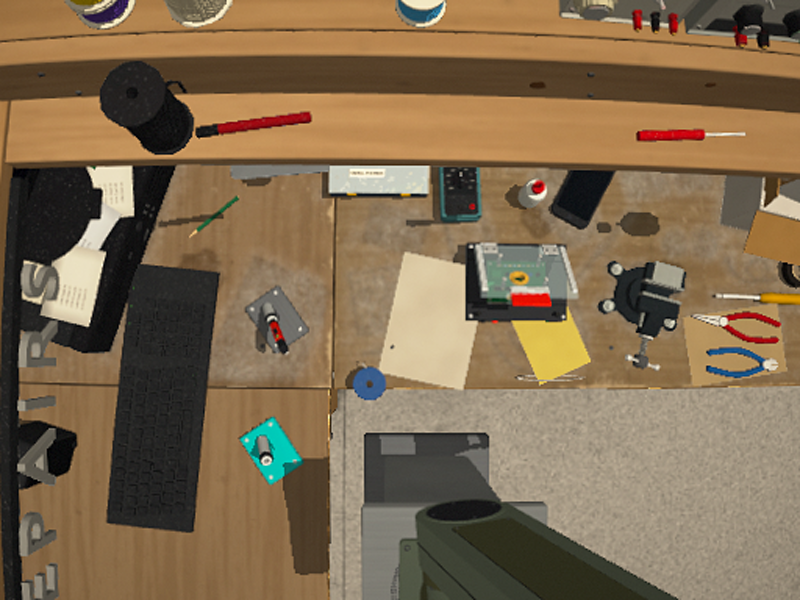

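The tester is the red and black pen in the dark holder, at scene (400,235) and top (275,330). These could be mistaken for it:
- the turquoise holder, scene (285,262) and top (268,452), which holds a stub
- the red screwdriver on the shelf, scene (610,185) and top (670,135)
- the red pen on the shelf, top (255,123)

The jig is at scene (480,420) and top (520,280). Next I'll take close crops to measure from.

```bash
python3 - <<'E'
from h import *
import pickle
cs=pickle.load(open("c0.pkl","rb"))
def crop(n,u0,v0,w,h):
    im=cs[n]["image"][v0:v0+h,u0:u0+w]; return cv2.resize(im,(400,300),interpolation=cv2.INTER_CUBIC)
# scene tester, top tester, scene jig, top jig ; 
A=crop("scene",232,130,60,45);B=crop("top",150,180,60,45)
C=crop("scene",264,216,84,63);D=crop("top",290,148,84,63)
cv2.imwrite("pics/crops.png",np.vstack([np.hstack([A,B]),np.hstack([C,D])]))
E
```

```text
(no output)
```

View pics/crops.png

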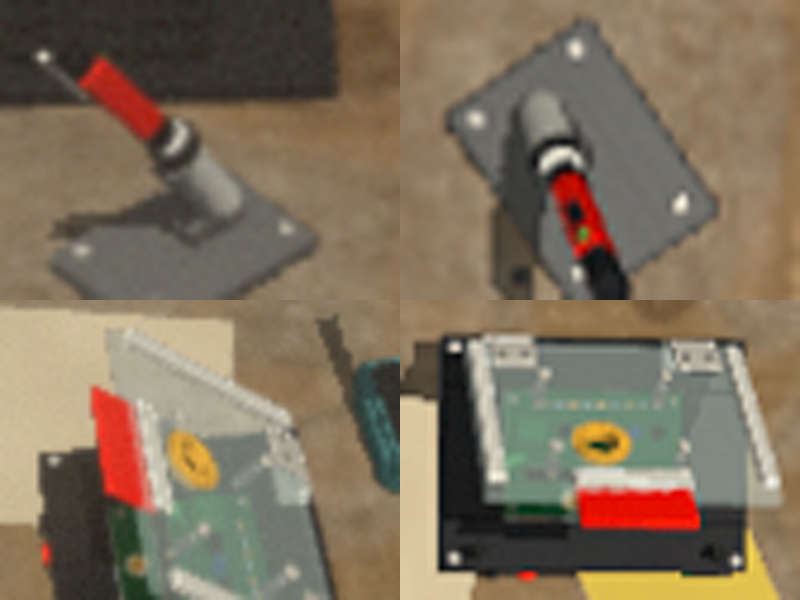

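The crops confirm the choice: the red body sits in a grey holder with its rim at A (175,145) and B (560,160). The jig shows its rim corners, the brass bush at C (193,460) and D (602,443), and the red tab. Next I'll fit the poses.

```bash
cat > fit.py <<'E'
from h import *
import pickle
from scipy.optimize import least_squares
cs=pickle.load(open("c0.pkl","rb"));S,T=cs["scene"],cs["top"]
fa=lambda u,v:(232+u/6.6667,130+v/6.6667)
fb=lambda u,v:(150+(u-400)/6.6667,180+v/6.6667)
fc=lambda u,v:(264+u/4.762,216+(v-300)/4.762)
fd=lambda u,v:(290+(u-400)/4.762,148+(v-300)/4.762)
def Rz(a): return np.array([[np.cos(a),-np.sin(a),0],[np.sin(a),np.cos(a),0],[0,0,1]])
# jig: corners
jc=[[-.065,.085,.031],[-.065,-.085,.031],[.065,.085,.031],[.065,-.085,.031]]
jo=[fd(440,571),fd(745,573),fd(440,338),fd(745,340)]
def plate(p,X):
    th=p[3]; X=np.atleast_2d(X); # plate coords; rotate about y so -x rises
    c,s=np.cos(th),np.sin(th); Ry=np.array([[c,0,s],[0,1,0],[-s,0,c]])
    return X@Ry.T+[.058,0,.045]
w=lambda p,X:np.atleast_2d(X)@Rz(p[2]).T+[p[0],p[1],0]
tabD=[[-.141,.03,.003],[-.141,-.03,.003]]
toD=[fd(578,526),fd(698,528)]
tabC=[[-.141,.03,.003],[-.141,-.03,.003]]
toC=[fc(93,388),fc(106,494)]
def r(p):
    b=w(p,plate(p,[[p[4],p[5],.005]]))
    return np.r_[(proj(T,w(p,jc))-jo).ravel(),(proj(T,w(p,plate(p,tabD)))-toD).ravel(),(proj(S,w(p,plate(p,tabC)))-toC).ravel(),
     (proj(T,b)-fd(602,443)).ravel(),(proj(S,b)-fc(193,460)).ravel()]
s=least_squares(r,[.5,0,0,.8,-.07,0]);print("jig",s.x.round(4),"\n",s.fun.round(1));p=s.x
print("tab now",w(p,plate(p,[-.13,0,.003])),"closed bush",w(p,[[.058+p[4],p[5],.05]]))
# holder
hc=[[.0475,.035,.012],[.0475,-.035,.012],[-.0475,-.035,.012],[-.0475,.035,.012]]
def rh(q,full=0):
    P=proj(T,w(q,hc)); rim=w(q,[[-.007,0,.075]])
    P2=proj(S,w(q,hc))
    o=[fb(447,118),fb(582,22),fb(718,208)]
    return np.r_[(P[[0,1,2]]-o).ravel(),(P2[1]-fa(318,240))]
best=min((least_squares(rh,[.4,.45,a]) for a in np.arange(-3,3,.7)),key=lambda s:s.cost)
q=best.x;print("holder",q.round(4),np.degrees(q[2]),best.fun.round(1))
ax=w([0,0,q[2]],[[-.5,0,np.sqrt(.75)]])[0];sh=w(q,[[-.007,0,.075]])[0]
print("axis",ax,"shoulder",sh,"grip",sh+.05*ax)
for n,c in(("S",S),("T",T)): print(n,proj(c,[sh,sh+.05*ax,sh+.096*ax]).round(1).tolist())
print("obs rim S",fa(175,142),"T",fb(562,160),"redtop S",fa(90,75))
E
python3 fit.py
```

```text
jig [ 0.5285 -0.0993 -0.0044  0.7301 -0.0838  0.0121] 
 [-0.2  0.2  0.1  0.4 -0.1 -0.6 -0.4  0.2  0.2 -0.4  0.2 -0.5 -0.5  0.2
  0.3 -0.  -0.5  0.  -0.4  0.7]
tab now [[ 0.49159304 -0.09918443  0.13393354]] closed bush [[ 0.50268365 -0.08717321  0.05      ]]
holder [0.4629 0.3015 0.6311] 36.161150258036535 [-1.   0.2  0.4 -0.9  0.8  0.5 -0.2 -0.2]
axis [-0.4036803  -0.29502918  0.8660254 ] shoulder [0.45721447 0.29734173 0.075     ] grip [0.43703045 0.28259027 0.11830127]
S [[256.3, 151.3], [248.7, 142.8], [241.3, 134.5]]
T [[174.6, 206.1], [177.6, 214.1], [180.6, 222.1]]
obs rim S (258.2498687506562, 151.2998935005325) T (174.2998785006075, 203.9998800006) redtop S (245.4999325003375, 141.24994375028126)
```

```bash
cat >> h.py <<'E'
from scipy.spatial.transform import Rotation as Ro, Slerp
def rows(wps,R0=None,p0=None):
    """wps: list of (pos,R,n); prints rows per segment from measured pose"""
    s=arm.read_state(); p=np.array(s["position"]) if p0 is None else p0; R=np.array(s["tool_rot"]) if R0 is None else R0
    out=[]
    for P,Q,n in wps:
        sl=Slerp([0,1],Ro.from_matrix([R,Q])); pa,Ra=p,R; p_=p
        for i in range(1,n+1):
            Rb=sl(i/n).as_matrix(); pb=p_+(np.array(P)-p_)*i/n
            d=Ra.T@(pb-pa)/.4; r=Ro.from_matrix(Ra.T@Rb).as_rotvec(degrees=True)/30
            d=d.round(4);r=r.round(3); out.append((d.tolist(),r.tolist()))
            pa=pa+Ra@d*.4; Ra=Ra@Ro.from_rotvec(r*30,degrees=True).as_matrix()
        p,R=pa,Ra
    for i in range(0,len(out),5):
        print([o[0] for o in out[i:i+5]]);print([o[1] for o in out[i:i+5]])
def st():
    s=arm.read_state(); print(s["clock"],np.round(s["position"],4),np.round(s["wrist_force"],1),round(s["opening"],4));print(np.round(s["tool_rot"],3).tolist(),np.round(s["q"],0)); return s
RD=np.array([[0,-1,0],[-1,0,0],[0,0,-1]],float)
E
python3 - <<'E'
from h import *
tab=lambda th:np.array([.5285+.058-.13*np.cos(th)+.003*np.sin(th)+.004,-.099,.045+.13*np.sin(th)+.003*np.cos(th)+.017])
a=tab(.73)+[0,0,.04]
w=[((.32,-.33,.26),RD,6),(a,RD,4)]
th=np.linspace(.73,0,10)
w+=[(tab(.73)+[0,0,.008],RD,2)]+[(tab(t),RD,1) for t in th[1:]]+[(tab(0)-[0,0,.002],RD,1)]
rows(w); print(a,tab(.73),tab(0))
E
```

```text
[[-0.073, -0.0948, -0.0159], [-0.0768, -0.0918, -0.0159], [-0.0806, -0.0884, -0.016], [-0.0843, -0.0849, -0.0159], [-0.0878, -0.0813, -0.0161]]
[[-0.0, 0.001, 0.08], [-0.0, 0.0, 0.08], [-0.0, 0.001, 0.08], [-0.0, 0.001, 0.081], [-0.0, 0.0, 0.08]]
[[-0.0911, -0.0776, -0.016], [-0.1444, -0.1098, 0.0432], [-0.1444, -0.1097, 0.0431], [-0.1443, -0.1098, 0.0432], [-0.1444, -0.1097, 0.0432]]
[[-0.0, 0.001, 0.08], [-0.0, -0.0, -0.0], [-0.0, -0.0, -0.0], [-0.0, -0.0, -0.0], [-0.0, -0.0, -0.0]]
[[-0.0, -0.0, 0.04], [-0.0, -0.0, 0.04], [-0.0, 0.0172, 0.0399], [-0.0, 0.0156, 0.0213], [-0.0, 0.0138, 0.0225]]
[[-0.0, -0.0, -0.0], [-0.0, -0.0, -0.0], [-0.0, -0.0, -0.0], [-0.0, -0.0, -0.0], [-0.0, -0.0, -0.0]]
[[-0.0, 0.0119, 0.0235], [-0.0, 0.01, 0.0244], [-0.0, 0.0079, 0.0251], [-0.0, 0.0059, 0.0257], [-0.0, 0.0039, 0.0261]]
[[-0.0, -0.0, -0.0], [-0.0, -0.0, -0.0], [-0.0, -0.0, -0.0], [-0.0, -0.0, -0.0], [-0.0, -0.0, -0.0]]
[[-0.0, 0.0016, 0.0263], [-0.0, 0.0, 0.005]]
[[-0.0, -0.0, -0.0], [-0.0, -0.0, -0.0]]
[ 0.49562794 -0.099       0.19092858] [ 0.49562794 -0.099       0.15092858] [ 0.4605 -0.099   0.065 ]
```

>>> {"api": "play_rows", "payload": {
  "delta_pos": [
    [-0.073, -0.095, -0.016],
    [-0.077, -0.092, -0.016],
    [-0.081, -0.088, -0.016],
    [-0.084, -0.085, -0.016],
    [-0.088, -0.081, -0.016]
  ],
  "rotation": [
    [0, 0, 0.08],
    [0, 0, 0.08],
    [0, 0, 0.08],
    [0, 0, 0.08],
    [0, 0, 0.08]
  ],
  "jaw": [-1, -1, -1, -1, -1]
}}

```text
clock: 0.72
position: [0.2911, -0.3665, 0.2542]
tool_rot: [[0.041, -0.999, -0.0], [-0.999, -0.041, 0.001], [-0.001, 0.0, -1.0]]
wrist_force: [0.4, -0.7, -0.1]
opening: 0.0471
```

>>> {"api": "play_rows", "payload": {
  "delta_pos": [
    [-0.091, -0.078, -0.016],
    [-0.144, -0.11, 0.04],
    [-0.144, -0.11, 0.04],
    [-0.144, -0.11, 0.04],
    [-0.144, -0.11, 0.04]
  ],
  "rotation": [
    [0, 0, 0.08],
    [0, 0, 0],
    [0, 0, 0],
    [0, 0, 0],
    [0, 0, 0]
  ],
  "jaw": [-1, -1, -1, -1, -1]
}}

```text
clock: 1.35
position: [0.4689, -0.1345, 0.2064]
tool_rot: [[0.0, -1.0, 0.0], [-1.0, -0.0, -0.0], [0.0, -0.0, -1.0]]
wrist_force: [0.7, -0.1, 0.2]
opening: 0.0007
```

```bash
python3 - <<'E'
from h import *
st()
tab=lambda th:np.array([.5285+.058-.13*np.cos(th)+.003*np.sin(th)+.004,-.099,.045+.13*np.sin(th)+.003*np.cos(th)+.017])
th=np.linspace(.73,0,10)
w=[(tab(.73)+[0,0,.008],RD,2)]+[(tab(t),RD,1) for t in th[1:]]+[(tab(0)-[0,0,.002],RD,1)]
rows(w)
E
```

```text
1.35 [ 0.4689 -0.1345  0.2064] [ 0.7 -0.1  0.2] 0.0007
[[0.0, -1.0, 0.0], [-1.0, -0.0, -0.0], [0.0, -0.0, -1.0]] [-26.   2. 101.  -0.  77.  64.]
[[-0.0444, -0.0334, 0.0593], [-0.0444, -0.0334, 0.0593], [0.0, 0.0172, 0.04], [0.0, 0.0156, 0.0213], [0.0, 0.0138, 0.0224]]
[[-0.0, -0.0, 0.0], [-0.0, -0.0, 0.001], [-0.0, -0.0, -0.0], [-0.0, -0.0, -0.0], [-0.0, -0.0, -0.0]]
[[0.0, 0.0119, 0.0236], [0.0, 0.01, 0.0244], [0.0, 0.0079, 0.0251], [-0.0, 0.006, 0.0257], [-0.0, 0.0038, 0.0261]]
[[-0.0, -0.0, -0.0], [-0.0, -0.0, -0.0], [-0.0, -0.0, -0.0], [-0.0, -0.0, -0.0], [-0.0, -0.0, -0.0]]
[[-0.0, 0.0016, 0.0263], [-0.0, 0.0, 0.005]]
[[-0.0, -0.0, -0.0], [-0.0, -0.0, -0.0]]
```

>>> {"api": "play_rows", "payload": {
  "delta_pos": [
    [0, 0, 0],
    [0, 0, 0]
  ],
  "rotation": [
    [0, 0, 0],
    [0, 0, 0]
  ],
  "jaw": [-1, -1]
}}

```text
clock: 1.6
position: [0.4678, -0.1364, 0.2067]
tool_rot: [[0.001, -1.0, -0.001], [-1.0, -0.001, -0.0], [0.0, 0.001, -1.0]]
wrist_force: [-0.6, 0.3, -0.5]
opening: 0.0003
```

>>> {"api": "play_rows", "payload": {
  "delta_pos": [
    [-0.047, -0.035, 0.04],
    [-0.047, -0.035, 0.04],
    [0, 0, 0.02],
    [0, 0.0086, 0.03],
    [0, 0.0156, 0.0213]
  ],
  "rotation": [
    [0, 0, 0],
    [0, 0, 0],
    [0, 0, 0],
    [0, 0, 0],
    [0, 0, 0]
  ],
  "jaw": [-1, -1, -1, -1, -1]
}}

```text
clock: 2.22
position: [0.4862, -0.1003, 0.1466]
tool_rot: [[-0.001, -1.0, 0.001], [-1.0, 0.001, -0.001], [0.001, -0.001, -1.0]]
wrist_force: [-0.2, -0.3, 1.4]
opening: 0.0004
```

```bash
python3 - <<'E'
from h import *
tab=lambda th:np.array([.5285+.058-.13*np.cos(th)+.003*np.sin(th)+.008,-.099,.045+.13*np.sin(th)+.003*np.cos(th)+.017])
th=np.linspace(.686,0,9)
rows([(tab(.686)+[0,0,.004],RD,1)]+[(tab(t),RD,1) for t in th[1:]]+[(tab(0)-[0,0,.002],RD,1)])
E
```

```text
[[-0.0032, -0.024, -0.0102], [0.0, 0.0172, 0.0319], [0.0, 0.0153, 0.0233], [0.0, 0.0132, 0.0246], [0.0, 0.0111, 0.0255]]
[[-0.002, -0.002, -0.002], [-0.0, -0.0, -0.0], [-0.0, -0.0, -0.0], [-0.0, -0.0, -0.0], [-0.0, -0.0, -0.0]]
[[0.0, 0.0088, 0.0265], [0.0, 0.0066, 0.027], [0.0, 0.0042, 0.0276], [0.0, 0.0019, 0.0278], [0.0, -0.0, 0.005]]
[[-0.0, -0.0, -0.0], [-0.0, -0.0, -0.0], [-0.0, -0.0, -0.0], [-0.0, -0.0, -0.0], [-0.0, -0.0, -0.0]]
```

>>> {"api": "play_rows", "payload": {
  "delta_pos": [
    [-0.003, -0.024, -0.01],
    [0, 0.017, 0.032],
    [0, 0.015, 0.023],
    [0, 0.013, 0.025],
    [0, 0.011, 0.0255]
  ],
  "rotation": [
    [0, 0, 0],
    [0, 0, 0],
    [0, 0, 0],
    [0, 0, 0],
    [0, 0, 0]
  ],
  "jaw": [-1, -1, -1, -1, -1]
}}

```text
clock: 2.85
position: [0.4735, -0.0976, 0.1077]
tool_rot: [[0.0, -1.0, 0.001], [-1.0, -0.0, -0.0], [0.0, -0.001, -1.0]]
wrist_force: [1.7, -1.0, 0.9]
opening: 0.0002
```

>>> {"api": "play_rows", "payload": {
  "delta_pos": [
    [0, 0.009, 0.0265],
    [0, 0.0065, 0.027],
    [0, 0.004, 0.0275]
  ],
  "rotation": [
    [0, 0, 0],
    [0, 0, 0],
    [0, 0, 0]
  ],
  "jaw": [-1, -1, -1]
}}

```text
clock: 3.22
position: [0.4652, -0.0974, 0.0749]
tool_rot: [[0.001, -1.0, -0.001], [-1.0, -0.001, 0.0], [-0.0, 0.001, -1.0]]
wrist_force: [0.2, 0.6, 1.5]
opening: 0.0005
```

>>> {"api": "play_rows", "payload": {
  "delta_pos": [
    [0, 0.002, 0.0125],
    [0, 0, 0.0125],
    [0, 0, 0.005],
    [0, 0, 0]
  ],
  "rotation": [
    [0, 0, 0],
    [0, 0, 0],
    [0, 0, 0],
    [0, 0, 0]
  ],
  "jaw": [-1, -1, -1, -1]
}}

```text
clock: 3.72
position: [0.465, -0.0974, 0.0678]
tool_rot: [[0.001, -1.0, -0.002], [-1.0, -0.001, 0.001], [-0.001, 0.002, -1.0]]
wrist_force: [-12.3, 3.4, 32.4]
opening: 0.0006
```

```bash
python3 - <<'E'
from h import *
st()
c=arm.camera("scene");t=arm.camera("top")
A=cv2.resize(c["image"][205:325,250:410],(400,300),interpolation=cv2.INTER_CUBIC)
B=cv2.resize(t["image"][130:220,270:390],(400,300),interpolation=cv2.INTER_CUBIC)
cv2.imwrite("pics/closed.png",np.hstack([A,B]))
E
```

```text
3.725 [ 0.465  -0.0974  0.0678] [-12.3   3.4  32.4] 0.0006
[[0.001, -1.0, -0.002], [-1.0, -0.001, 0.001], [-0.001, 0.002, -1.0]] [-22.  11. 110.  -0.  59.  68.]
```

View pics/closed.png

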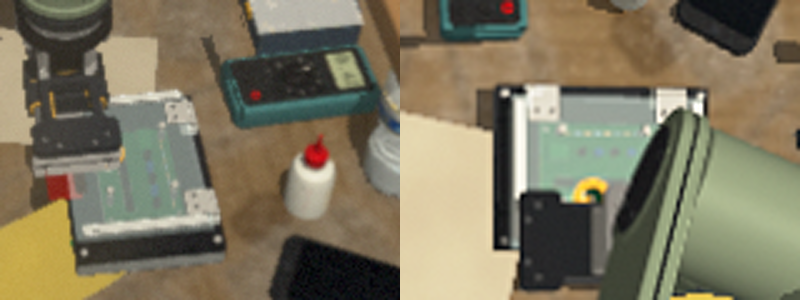

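The plate looks flat and there is 32 N against the stops. I'll lift off and check with the wrist camera.

>>> {"api": "play_rows", "payload": {
  "delta_pos": [
    [0, 0, -0.03],
    [0, 0, -0.1],
    [0, 0.05, -0.14],
    [0, 0.1, -0.1],
    [0, 0, 0]
  ],
  "rotation": [
    [0, 0, 0],
    [0, 0, 0],
    [0, 0, 0],
    [0, 0, 0],
    [0, 0, 0]
  ],
  "jaw": [-1, -1, -1, -1, -1]
}}

```text
clock: 4.45
position: [0.4056, -0.0981, 0.2149]
tool_rot: [[-0.0, -1.0, 0.006], [-1.0, 0.0, -0.003], [0.003, -0.006, -1.0]]
wrist_force: [1.4, -0.9, -0.6]
opening: 0.0002
```

```bash
python3 - <<'E'
from h import *
import pickle
s=st(); c=wcam(arm.camera("wrist"),s); pickle.dump(c,open("w1.pkl","wb"))
d=arm.camera("scene"); pickle.dump(d,open("s1.pkl","wb"))
A=cv2.resize(c["image"],(512,384))
B=cv2.resize(d["image"][215:325,262:372],(384,384),interpolation=cv2.INTER_CUBIC)
cv2.imwrite("pics/w1.png",np.hstack([A,B])[:,:800])
print(proj(c,[[.5027,-.0872,.05],[.5027,-.0872,.028]]))
E
```

```text
4.45 [ 0.4056 -0.0981  0.2149] [ 1.4 -0.9 -0.6] 0.0002
[[-0.0, -1.0, 0.006], [-1.0, 0.0, -0.003], [0.003, -0.006, -1.0]] [-26.  -8. 110.   0.  78.  64.]
[[244.52412836  84.34703864]
 [245.21715356  85.62820236]]
```

View pics/w1.png

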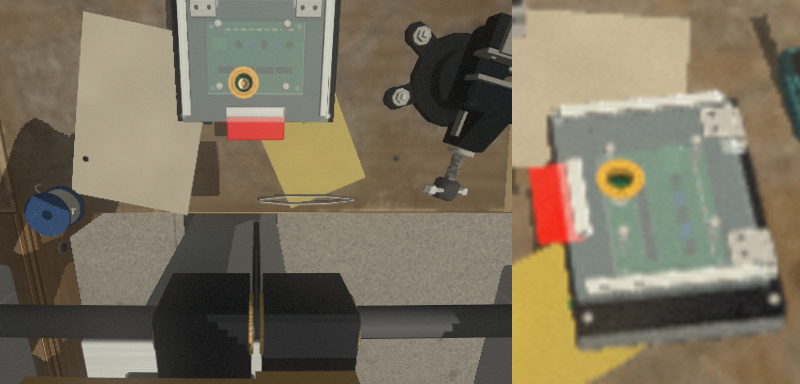

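The plate is down, with the bush at wrist (243.5,82) and the pad visible inside it. I'll check the angle and the bush position numerically.

```bash
cat > fit2.py <<'E'
exec(open("fit.py").read().split("# holder")[0].replace('print(','(lambda *a:None)('))
W=pickle.load(open("w1.pkl","rb"));D=pickle.load(open("s1.pkl","rb"))
fs=lambda u,v:(262+(u-512)/3.491,215+v/3.491)
def r2(a):
    P=[*p[:3],a[0]]; t=w(P,plate(P,tabD)); b=w(P,plate(P,[[a[1],a[2],.005]]))
    return np.r_[(proj(W,t)-[(228,139.5),(284,139.5)]).ravel(),(proj(D,t)-[fs(529,167),fs(540,245)]).ravel(),(proj(W,b)-(243.5,82)).ravel(),(proj(D,b)-fs(621,179)).ravel()]
s=least_squares(r2,[0,-.084,.012]);a=s.x
print("angle",a[0],"bush",w([*p[:3],0],[[.058+a[1],a[2],.05]]),s.fun.round(1))
print("bush by wrist",onz(W,(243.5,82),.05),"by scene",onz(D,fs(621,179),.05), "first",w(p,[[.058+p[4],p[5],.05]]))
print("wrist cam at",-W["R"].T@W["t"])
E
python3 fit2.py
```

```text
angle -0.015251856647681698 bush [[ 0.50507506 -0.08601579  0.05      ]] [-0.2  2.   0.8  2.3 -0.8  1.1 -1.2  0.6 -0.1 -0.   0.   0.4]
bush by wrist [ 0.5049242  -0.08620192  0.05      ] by scene [ 0.50493283 -0.08585055  0.05      ] first [[ 0.50268365 -0.08717321  0.05      ]]
wrist cam at [ 0.48336563 -0.09799603  0.37742836]
```

```bash
cat >> h.py <<'E'
AX=np.array([-.4037,-.2950,.866]);AX/=np.linalg.norm(AX)
def Rt(ax,yaw_ref=(.59,-.807,0)):
    z=-ax; x=np.cross(z,[0,0,1.]) if abs(z[2])<.999 else np.array(yaw_ref,float)
    x=x/np.linalg.norm(x); x=x*np.sign(x@np.array(yaw_ref)); return np.c_[x,np.cross(z,x),z]
GRIP=np.array([.437,.2826,.1183])
E
python3 - <<'E'
from h import *
R=Rt(AX);print(R.round(3).tolist())
rows([(GRIP+.13*AX,R,8),(GRIP+.13*AX,R,2)])
E
```

```text
[[0.59, -0.699, 0.404], [-0.807, -0.511, 0.295], [0.0, -0.5, -0.866]]
[[-0.1067, 0.0064, -0.0061], [-0.1071, -0.0022, -0.004], [-0.1065, -0.0106, -0.0014], [-0.1055, -0.0188, 0.0016], [-0.1036, -0.0266, 0.0053]]
[[0.121, -0.039, -0.147], [0.121, -0.04, -0.147], [0.12, -0.039, -0.147], [0.121, -0.039, -0.148], [0.121, -0.04, -0.147]]
[[-0.1011, -0.034, 0.0093], [-0.098, -0.041, 0.0138], [-0.0943, -0.0474, 0.0185], [0.0, -0.0, -0.0], [0.0, -0.0, -0.0]]
[[0.121, -0.039, -0.147], [0.12, -0.039, -0.147], [0.121, -0.04, -0.147], [0.0, 0.0, -0.0], [0.0, 0.0, -0.0]]
```

>>> {"api": "play_rows", "payload": {
  "delta_pos": [
    [-0.107, 0.006, -0.006],
    [-0.107, -0.002, -0.004],
    [-0.1065, -0.011, -0.001],
    [-0.1055, -0.019, 0.002],
    [-0.1035, -0.027, 0.005]
  ],
  "rotation": [
    [0.121, -0.039, -0.147],
    [0.121, -0.039, -0.147],
    [0.121, -0.039, -0.147],
    [0.121, -0.039, -0.147],
    [0.121, -0.039, -0.147]
  ],
  "jaw": [0, 0, 0, 0, 0]
}}

```text
clock: 5.18
position: [0.3918, 0.1177, 0.2213]
tool_rot: [[0.387, -0.879, 0.281], [-0.921, -0.355, 0.16], [-0.041, -0.32, -0.946]]
wrist_force: [0.5, -0.1, -0.8]
opening: 0.0455
```

>>> {"api": "play_rows", "payload": {
  "delta_pos": [
    [-0.101, -0.034, 0.009],
    [-0.098, -0.041, 0.014],
    [-0.0945, -0.047, 0.0185],
    [0, 0, 0],
    [0, 0, 0]
  ],
  "rotation": [
    [0.121, -0.039, -0.147],
    [0.121, -0.039, -0.147],
    [0.121, -0.039, -0.147],
    [0, 0, 0],
    [0, 0, 0]
  ],
  "jaw": [0, 0, 0, 0, 0]
}}

```text
clock: 5.8
position: [0.3846, 0.2438, 0.2292]
tool_rot: [[0.589, -0.701, 0.402], [-0.808, -0.512, 0.292], [0.001, -0.497, -0.868]]
wrist_force: [0.0, -0.5, 0.4]
opening: 0.0469
```

```bash
python3 - <<'E'
from h import *
import pickle
s=st(); c=wcam(arm.camera("wrist"),s); pickle.dump(c,open("w2.pkl","wb"))
cv2.imwrite("pics/w2.png",cv2.resize(c["image"],(800,600),interpolation=cv2.INTER_CUBIC))
print(proj(c,[GRIP-.05*AX,GRIP,GRIP+.046*AX])*800/512)
T=np.eye(4);T[:3,:3]=s["tool_rot"];T[:3,3]=s["position"]
E
```

```text
5.8 [0.3846 0.2438 0.2292] [ 0.  -0.5  0.4] 0.0469
[[0.589, -0.701, 0.402], [-0.808, -0.512, 0.292], [0.001, -0.497, -0.868]] [ 13. -25. 126.  14.  52.  61.]
[[398.97268516 271.74115599]
 [398.83712907 289.93241357]
 [398.66760961 312.69491041]]
```

View pics/w2.png

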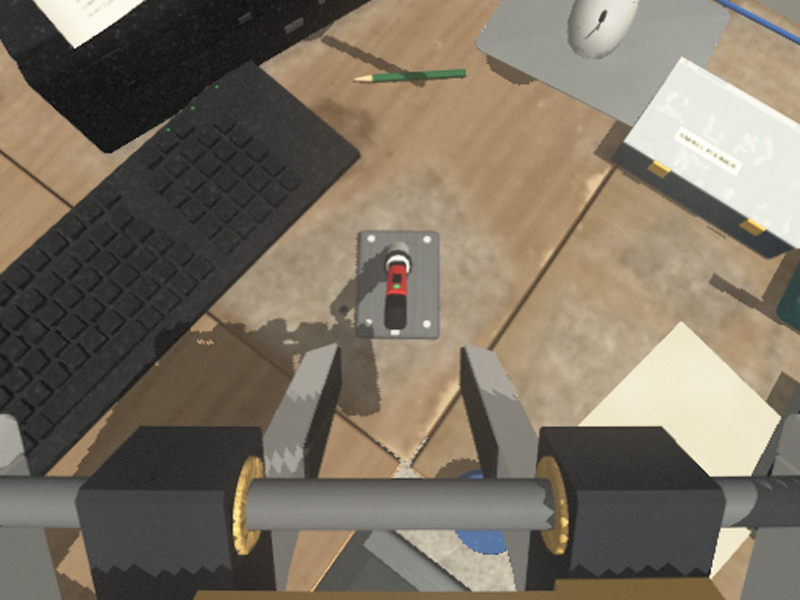

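The wrist view shows the tester from its top end: the rim is at about (398,262) and the black end at about (396,325). It is well centred between the jaws. I'll refit the holder and enlarge the view once.

```bash
cat > fit3.py <<'E'
exec(open("fit.py").read().split("# jig")[0])
W=pickle.load(open("w2.pkl","rb"));k=512/800
w=lambda p,X:np.atleast_2d(X)@Rz(p[2]).T+[p[0],p[1],0]
hc=[[.0475,.035,.012],[.0475,-.035,.012],[-.0475,-.035,.012],[-.0475,.035,.012]]
ob=np.array([(357,231.5),(438.5,231.5),(440,338),(358,338)])*k
s=least_squares(lambda q:(proj(W,w(q,hc))-ob).ravel(),[.463,.3015,.63]);q=s.x
print(q,np.degrees(q[2]),s.fun.round(1))
ax=w([0,0,q[2]],[[-.5,0,np.sqrt(.75)]])[0];sh=w(q,[[-.007,0,.075]])[0]
print(ax,sh,sh+.05*ax)
x0,y0=220,140
im=cv2.resize(W["image"][y0:y0+90,x0:x0+70],None,fx=6.6,fy=6.6,interpolation=cv2.INTER_CUBIC)
ys=np.cross(ax,[0,0,1]);ys/=np.linalg.norm(ys);xs=np.cross(ys,ax)
im2=im.copy()
for zz in(0,.05,.096):
    B=[sh+zz*ax+a*.007*xs+b*.006*ys for a,b in((-1,-1),(-1,1),(1,1),(1,-1))]
    P=((proj(W,B)+.5-[x0,y0])*6.6).astype(int); cv2.polylines(im2,[P],True,(255,255,0),1)
cv2.imwrite("pics/w2c.png",cv2.resize(np.hstack([im,im2]),None,fx=.85,fy=.85)[:600])
E
python3 fit3.py
```

```text
[0.46437302 0.30335714 0.63916168] 36.62126693946252 [ 0.4 -0.5 -0.1 -0.9  1.   0.4 -1.2  0.8]
[-0.40129806 -0.29826141  0.8660254 ] [0.45875485 0.29918148 0.075     ] [0.43868994 0.28426841 0.11830127]
```

View pics/w2c.png

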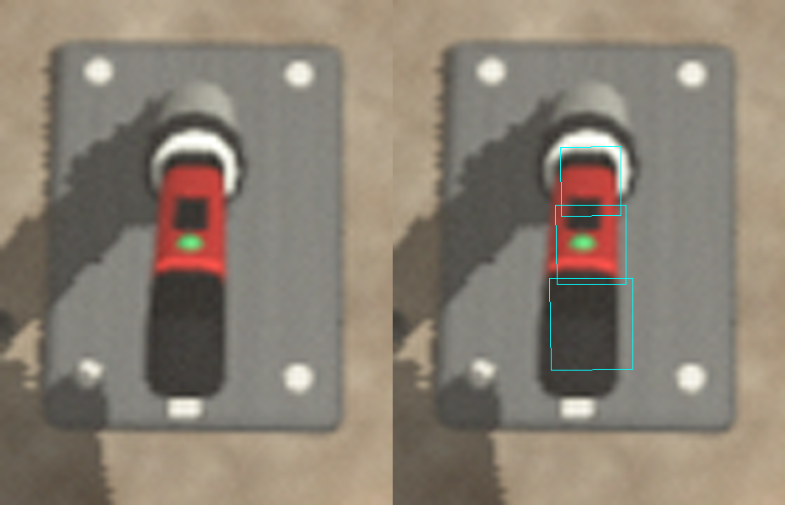

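```bash
cat >> h.py <<'E'
_ax=np.array([-.4013,-.29826,.866]);SH=np.array([.45875,.29918,.075])
_R=Rt(_ax); _top=SH+.096*_ax+.0035*_R[:,1]-.0017*_R[:,0]
SH=SH-.0003*_R[:,0]+.0003*_R[:,1]
AX=(_top-SH)/np.linalg.norm(_top-SH); GRIP=SH+.05*AX; RT=Rt(AX)
E
python3 - <<'E'
from h import *
print(AX,np.degrees(np.arccos(AX[2])),GRIP)
rows([(GRIP+.07*AX,RT,2),(GRIP-.002*AX,RT,3)])
E
```

```text
[-0.43289053 -0.30358065  0.84879006] 31.919686966680185 [0.436718   0.28408677 0.1172895 ]
[[-0.0039, 0.002, 0.0754], [-0.0042, 0.0033, 0.0752], [-0.0, 0.0, 0.06], [-0.0, 0.0, 0.06], [-0.0, 0.0001, 0.06]]
[[0.034, 0.008, 0.015], [0.035, 0.008, 0.015], [-0.0, -0.0, -0.0], [-0.0, -0.0, -0.0], [-0.0, -0.0, -0.0]]
```

>>> {"api": "play_rows", "payload": {
  "delta_pos": [
    [-0.004, 0.002, 0.0755],
    [-0.004, 0.003, 0.075],
    [0, 0, 0.06],
    [0, 0, 0.06],
    [0, 0, 0.06]
  ],
  "rotation": [
    [0.034, 0.008, 0.015],
    [0.035, 0.008, 0.015],
    [0, 0, 0],
    [0, 0, 0],
    [0, 0, 0]
  ],
  "jaw": [0, 0, 0, 0, 0]
}}

```text
clock: 6.48
position: [0.4393, 0.2844, 0.1163]
tool_rot: [[0.573, -0.695, 0.436], [-0.82, -0.486, 0.303], [0.001, -0.531, -0.847]]
wrist_force: [0.1, 0.7, -0.0]
opening: 0.047
```

>>> {"api": "play_rows", "payload": {
  "delta_pos": [
    [0, 0, 0],
    [0, 0, 0],
    [0, 0, 0],
    [0, 0, 0],
    [0, 0, 0]
  ],
  "rotation": [
    [0, 0, 0],
    [0, 0, 0],
    [0, 0, 0],
    [0, 0, 0],
    [0, 0, 0]
  ],
  "jaw": [0, -1, -1, -1, -1]
}}

```text
clock: 7.1
position: [0.438, 0.2856, 0.1178]
tool_rot: [[0.575, -0.692, 0.436], [-0.818, -0.487, 0.305], [0.001, -0.532, -0.847]]
wrist_force: [-0.6, 1.2, 1.3]
opening: 0.0116
```

```bash
python3 - <<'E'
from h import *
import pickle
s=st(); c=wcam(arm.camera("wrist"),s); pickle.dump(c,open("w3.pkl","wb"))
A=cv2.resize(c["image"],(512,384)); 
d=arm.camera("scene")["image"]; B=cv2.resize(d[110:190,210:270],(288,384),interpolation=cv2.INTER_CUBIC)
cv2.imwrite("pics/w3.png",np.hstack([A,B]))
E
```

```text
7.1 [0.438  0.2856 0.1178] [-0.6  1.2  1.3] 0.0116
[[0.575, -0.692, 0.436], [-0.818, -0.487, 0.305], [0.001, -0.532, -0.847]] [ 18.  -4. 126.  19.  28.  58.]
```

View pics/w3.png

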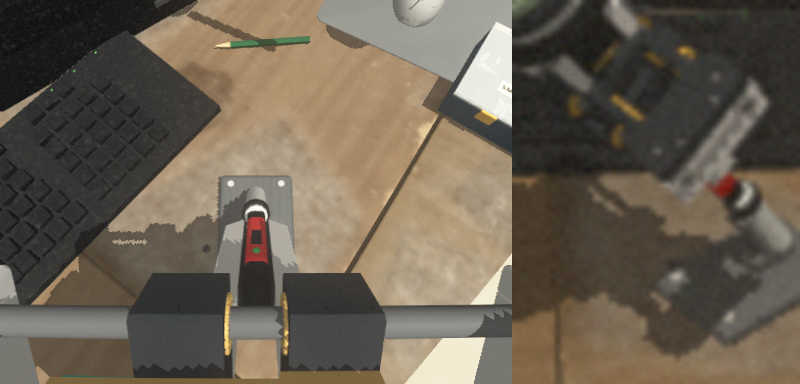

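The grip is on: 11.6 mm opening, with the body between the pads. I'll draw it out along the axis.

>>> {"api": "play_rows", "payload": {
  "delta_pos": [
    [0, 0, -0.025],
    [0, 0, -0.05],
    [0, 0, -0.075],
    [0, 0, -0.1],
    [0, 0, 0]
  ],
  "rotation": [
    [0, 0, 0],
    [0, 0, 0],
    [0, 0, 0],
    [0, 0, 0],
    [0, 0, 0]
  ],
  "jaw": [-1, -1, -1, -1, -1]
}}

```text
clock: 7.82
position: [0.3953, 0.255, 0.2053]
tool_rot: [[0.575, -0.689, 0.441], [-0.818, -0.487, 0.306], [0.003, -0.537, -0.844]]
wrist_force: [0.4, 0.1, -0.2]
opening: 0.0121
```

```bash
python3 - <<'E'
from h import *
st()
# upright, high; keep yaw of tool x
RU=Rt(np.array([0,0,1.]),(.574,-.819,0))
rows([((.42,.22,.26),RU,5),((.475,-.02,.25),RU,5),((.505,-.086,.24),RU,3)])
E
```

```text
7.825 [0.3953 0.255  0.2053] [ 0.4  0.1 -0.2] 0.0121
[[0.575, -0.689, 0.441], [-0.818, -0.487, 0.306], [0.003, -0.537, -0.844]] [ 15. -22. 128.  15.  45.  62.]
[[0.0215, -0.0147, -0.023], [0.0215, -0.012, -0.0245], [0.0215, -0.0091, -0.0258], [0.0214, -0.0062, -0.0266], [0.0214, -0.0032, -0.0272]]
[[-0.216, -0.001, 0.001], [-0.217, -0.001, 0.0], [-0.216, -0.002, 0.001], [-0.216, -0.001, 0.001], [-0.217, -0.001, 0.001]]
[[0.1141, 0.0463, 0.005], [0.114, 0.0464, 0.005], [0.1141, 0.0463, 0.005], [0.114, 0.0463, 0.005], [0.1141, 0.0464, 0.005]]
[[0.0, 0.0, -0.0], [0.0, 0.0, -0.0], [0.0, 0.0, -0.0], [0.0, 0.0, -0.0], [0.0, 0.0, -0.0]]
[[0.0594, 0.0111, 0.0083], [0.0594, 0.0111, 0.0084], [0.0594, 0.011, 0.0083]]
[[0.0, 0.0, -0.0], [0.0, 0.0, -0.0], [0.0, 0.0, -0.0]]
```

>>> {"api": "play_rows", "payload": {
  "delta_pos": [
    [0.0215, -0.015, -0.023],
    [0.0215, -0.012, -0.0245],
    [0.0215, -0.009, -0.026],
    [0.0215, -0.006, -0.0265],
    [0.0215, -0.003, -0.027]
  ],
  "rotation": [
    [-0.2165, -0.001, 0.001],
    [-0.2165, -0.001, 0.001],
    [-0.2165, -0.001, 0.001],
    [-0.2165, -0.001, 0.001],
    [-0.2165, -0.001, 0.001]
  ],
  "jaw": [-1, -1, -1, -1, -1]
}}

```text
clock: 8.45
position: [0.4192, 0.2198, 0.2552]
tool_rot: [[0.574, -0.819, -0.012], [-0.819, -0.574, -0.005], [-0.003, 0.013, -1.0]]
wrist_force: [-0.4, -0.4, -1.5]
opening: 0.0114
```

>>> {"api": "play_rows", "payload": {
  "delta_pos": [
    [0.114, 0.0465, 0.005],
    [0.114, 0.0465, 0.005],
    [0.114, 0.0465, 0.005],
    [0.114, 0.0465, 0.005],
    [0.114, 0.0465, 0.005]
  ],
  "rotation": [
    [0, 0, 0],
    [0, 0, 0],
    [0, 0, 0],
    [0, 0, 0],
    [0, 0, 0]
  ],
  "jaw": [-1, -1, -1, -1, -1]
}}

```text
clock: 9.07
position: [0.4736, -0.0214, 0.2445]
tool_rot: [[0.574, -0.819, -0.01], [-0.819, -0.574, -0.001], [-0.005, 0.009, -1.0]]
wrist_force: [1.7, -0.0, -0.3]
opening: 0.0119
```

>>> {"api": "play_rows", "payload": {
  "delta_pos": [
    [0.0595, 0.011, 0.008],
    [0.0595, 0.011, 0.008],
    [0.0595, 0.011, 0.008],
    [0, 0, 0],
    [0, 0, 0]
  ],
  "rotation": [
    [0, 0, 0],
    [0, 0, 0],
    [0, 0, 0],
    [0, 0, 0],
    [0, 0, 0]
  ],
  "jaw": [-1, -1, -1, -1, -1]
}}

```text
clock: 9.7
position: [0.5037, -0.0857, 0.2362]
tool_rot: [[0.574, -0.819, -0.008], [-0.819, -0.574, -0.001], [-0.004, 0.007, -1.0]]
wrist_force: [0.0, -0.0, -0.1]
opening: 0.012
```

```bash
python3 - <<'E'
from h import *
import pickle
s=st(); c=wcam(arm.camera("wrist"),s); 
d=arm.camera("scene");t=arm.camera("top"); pickle.dump((s,c,d,t),open("p4.pkl","wb"))
tip=s["position"]-s["tool_rot"][:,2]*0+np.array([0,0,-.102]); sh=tip+[0,0,.054]
for n,k in(("w",c),("s",d),("t",t)): print(n,proj(k,[tip,sh,[.505,-.086,.05]]).round(1).tolist())
u,v=proj(d,[sh])[0].astype(int)-[30,35]; print(u,v)
B=cv2.resize(d["image"][v:v+80,u:u+60],(300,400),interpolation=cv2.INTER_CUBIC)
u,v=proj(c,[tip])[0].astype(int)-[50,40]; u=max(u,0);v=max(v,0);print(u,v)
A=cv2.resize(c["image"][v:v+80,u:u+100],(500,400),interpolation=cv2.INTER_CUBIC)
cv2.imwrite("pics/p4.png",np.hstack([A,B]))
E
```

```text
9.7 [ 0.5037 -0.0857  0.2362] [ 0.  -0.  -0.1] 0.012
[[0.574, -0.819, -0.008], [-0.819, -0.574, -0.001], [-0.004, 0.007, -1.0]] [-19.   4.  96.  -0.  81.  36.]
w [[256.1, 194.2], [255.8, 216.1], [257.2, 172.0]]
s [[293.4, 241.9], [293.9, 224.7], [293.3, 266.3]]
t [[333.9, 186.8], [339.1, 184.8], [327.0, 188.9]]
263 189
206 154
```

View pics/p4.png

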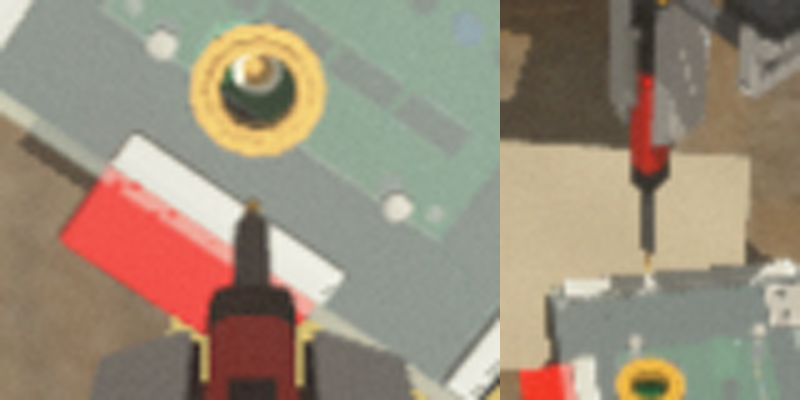

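The wrist crop shows the tip at (252,200), the bush at (258,90) and the pad at (257,70). The scene crop shows the tip at (648,265). All match the predictions. I'll triangulate before going down.

```bash
python3 - <<'E'
from h import *
import pickle
s,c,d,t=pickle.load(open("p4.pkl","rb"))
f=lambda u,v:(206+u/5-.1,154+v/5-.1); g=lambda u,v:(263+(u-500)/5-.1,189+v/5-.1)
tip,e=tri(c,f(252,199),d,g(648,266)); print("tip",tip,e)
p=onz(c,f(257.5,71),.028); b=onz(c,f(258,90),.05); print("pad",p,"bush",b)
print("sh", tri(c,f(253,290),d,g(650,188)))
z=s["tool_rot"][:,2]; print("tip nominal",s["position"]+.102*z)
RU=Rt(np.array([0,0,1.]),(.574,-.819,0))
pad=np.array([.5045,-.086,.028])
off=tip-s["position"]; print(off)
# above bush: tip z .06
rows([((*(pad[:2]),.06+.102),RU,4)])
E
```

```text
tip [ 0.5028409  -0.0854858   0.13286107] 0.002155034570320035
pad [ 0.50497399 -0.086275    0.028     ] bush [ 0.50527939 -0.08619398  0.05      ]
sh (array([ 0.5031965 , -0.08517567,  0.18155682]), np.float64(0.002989405228510175))
tip nominal [ 0.50286133 -0.0858204   0.13417275]
[-0.00086599  0.00023394 -0.10330813]
[[0.0006, -0.0004, 0.0468], [0.0006, -0.0004, 0.0468], [0.0006, -0.0003, 0.0468], [0.0006, -0.0002, 0.0468]]
[[0.003, 0.001, 0.0], [0.003, 0.001, 0.001], [0.003, 0.002, -0.0], [0.004, 0.001, 0.0]]
```

>>> {"api": "play_rows", "payload": {
  "delta_pos": [
    [0.0008, -0.0006, 0.0468],
    [0.0008, -0.0006, 0.0468],
    [0.0008, -0.0005, 0.0468],
    [0.0006, -0.0004, 0.0468],
    [0, 0, 0]
  ],
  "rotation": [
    [0.003, 0.001, 0],
    [0.003, 0.001, 0],
    [0.004, 0.002, 0],
    [0.004, 0.001, 0],
    [0, 0, 0]
  ],
  "jaw": [-1, -1, -1, -1, -1]
}}

```text
clock: 10.48
position: [0.5037, -0.0857, 0.1607]
tool_rot: [[0.574, -0.819, -0.003], [-0.819, -0.574, 0.001], [-0.003, 0.001, -1.0]]
wrist_force: [-0.3, -0.6, -1.3]
opening: 0.0118
```

```bash
python3 - <<'E'
from h import *
import pickle
s=st(); c=wcam(arm.camera("wrist"),s);d=arm.camera("scene")
pickle.dump((s,c,d),open("p5.pkl","wb"))
print(proj(c,[s["position"]-[0,0,.102],[.505,-.0862,.05]]),proj(d,[s["position"]-[0,0,.102],[.505,-.0862,.05]]))
u,v=206,140
A=cv2.resize(c["image"][v:v+80,u:u+100],(500,400),interpolation=cv2.INTER_CUBIC)
B=cv2.resize(d["image"][215:295,263:323],(300,400),interpolation=cv2.INTER_CUBIC)
cv2.imwrite("pics/p5.png",np.hstack([A,B]))
E
```

```text
10.475 [ 0.5037 -0.0857  0.1607] [-0.3 -0.6 -1.3] 0.0118
[[0.574, -0.819, -0.003], [-0.819, -0.574, 0.001], [-0.003, 0.001, -1.0]] [-19.   8. 101.   0.  72.  36.]
[[255.93068307 194.87236031]
 [257.22988585 191.25347411]] [[292.7241219  263.90209857]
 [293.27506584 266.39594642]]
```

View pics/p5.png

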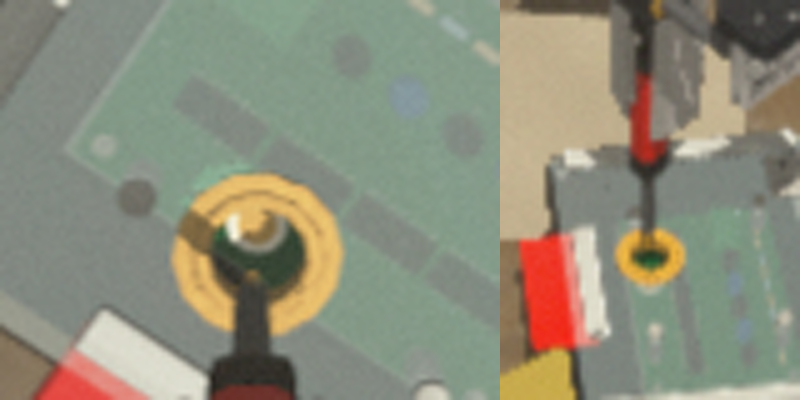

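```bash
python3 - <<'E'
from h import *
import pickle
s,c,d=pickle.load(open("p5.pkl","rb"))
f=lambda u,v:(206+u/5-.1,140+v/5-.1)
p=s["position"];R=s["tool_rot"]
for n,uv,z in(("pad",(258,230),.028),("bush",(258,254),.05),("tip",(253,274),p[2]-.102)):
    q=onz(c,f(*uv),z); print(n,q,"tool xy offset from TCP mm",(R.T@(q-p))[:2]*1e3)
E
```

```text
pad [ 0.50445428 -0.08693128  0.028     ] tool xy offset from TCP mm [ 1.79029328 -0.15107694]
bush [ 0.5055665  -0.08609988  0.05      ] tool xy offset from TCP mm [ 1.68938559 -1.5089129 ]
tip [ 0.50407337 -0.08605791  0.05866172] tool xy offset from TCP mm [ 0.77424667 -0.29881653]
```

>>> {"api": "play_rows", "payload": {
  "delta_pos": [
    [0.003, -0.001, 0],
    [0, 0, 0.02],
    [0, 0, 0.02],
    [0, 0, 0.02],
    [0, 0, 0]
  ],
  "rotation": [
    [0.002, 0.005, 0],
    [0, 0, 0],
    [0, 0, 0],
    [0, 0, 0],
    [0, 0, 0]
  ],
  "jaw": [-1, -1, -1, -1, -1]
}}

```text
clock: 11.2
position: [0.5052, -0.0872, 0.1367]
tool_rot: [[0.574, -0.819, 0.001], [-0.819, -0.574, -0.0], [0.001, -0.0, -1.0]]
wrist_force: [-0.3, -0.2, -1.0]
opening: 0.012
```

>>> {"api": "play_rows", "payload": {
  "delta_pos": [
    [0, 0, 0],
    [0, 0, 0]
  ],
  "rotation": [
    [0, 0, 0],
    [0, 0, 0]
  ],
  "jaw": [-1, -1]
}}

```text
clock: 11.45
position: [0.5064, -0.0877, 0.1383]
tool_rot: [[0.574, -0.819, 0.004], [-0.819, -0.574, -0.002], [0.003, -0.002, -1.0]]
wrist_force: [0.1, -0.7, -1.1]
opening: 0.0121
```

```bash
cat >> h.py <<'E'
def avg(n=12):
    P=[];F=[];Z=[]
    for i in range(n):
        arm.camera("top"); s=arm.read_state(); P.append(s["position"]);F.append(s["wrist_force"]);Z.append(s["tool_rot"][:,2])
    P,F,Z=map(np.array,(P,F,Z)); print(s["clock"],P.mean(0).round(5),P.std(0).round(5),F.mean(0).round(2),F.std(0).round(2),Z.mean(0).round(4)); return P.mean(0),F.mean(0)
E
python3 -c "
from h import *
avg(12)"
```

```text
12.05 [ 0.50625 -0.08761  0.1381 ] [1.0e-04 4.0e-05 1.2e-04] [ 0.19 -0.12 -0.84] [0.41 0.71 0.34] [ 0.0033 -0.0015 -1.    ]
```

```bash
python3 - <<'E'
from h import *
import pickle
s=st(); c=wcam(arm.camera("wrist"),s);d=arm.camera("scene")
pickle.dump((s,c,d),open("p6.pkl","wb"))
p=s["position"]
print(proj(c,[p-[0,0,.102],p-[0,0,.048]]).round(1).tolist(),proj(d,[p-[0,0,.102],p-[0,0,.048]]).round(1).tolist())
A=cv2.resize(c["image"][165:215,236:281],(540,600),interpolation=cv2.INTER_CUBIC)
B=cv2.resize(d["image"][235:285,281:303],(260,600),interpolation=cv2.INTER_CUBIC)
cv2.imwrite("pics/p6.png",np.hstack([A,B]))
E
```

```text
12.05 [ 0.5062 -0.0876  0.1379] [ 0.5 -0.9 -0.7] 0.0117
[[0.574, -0.819, 0.003], [-0.819, -0.574, -0.001], [0.003, -0.002, -1.0]] [-19.   9. 102.  -0.  69.  36.]
[[255.3, 195.2], [255.3, 216.7]] [[293.7, 270.7], [294.2, 255.6]]
```

View pics/p6.png

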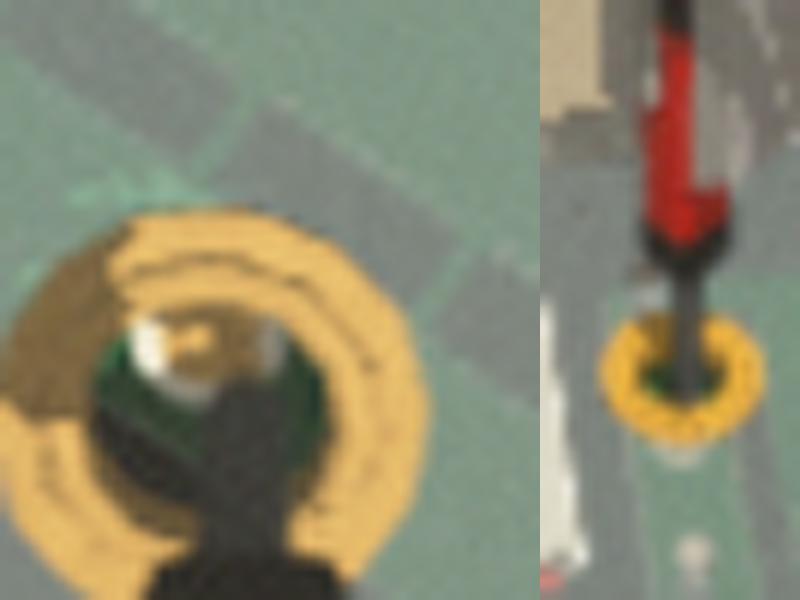

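The nose stands inside the bush, at crop x≈248 against the pad centre at about (209,322), so it is about 2 mm too far along +tool x. I'll compute the correction.

```bash
python3 - <<'E'
from h import *
import pickle
s,c,d=pickle.load(open("p6.pkl","rb"))
p=s["position"];R=s["tool_rot"]
for n,uv,z in(("pad",(209,322),.028),("bush",(212,425),.05),("nose",(248,375),p[2]-.102)):
    q=onz(c,(236+uv[0]/12-.5,165+uv[1]/12-.5),z); print(n,q,"tool xy",(R.T@(q-p))[:2]*1e3)
E
```

```text
pad [ 0.50598252 -0.0850732   0.028     ] tool xy [-2.45395762 -1.11300695]
bush [ 0.50517306 -0.08607585  0.05      ] tool xy [-2.0348125   0.08848795]
nose [ 0.50618539 -0.08848517  0.03594917] tool xy [0.47976813 0.66457114]
```

>>> {"api": "play_rows", "payload": {
  "delta_pos": [
    [-0.0045, 0.0005, 0],
    [0, 0, 0],
    [0, 0, 0]
  ],
  "rotation": [
    [-0.002, -0.006, 0],
    [0, 0, 0],
    [0, 0, 0]
  ],
  "jaw": [-1, -1, -1]
}}

```text
clock: 12.52
position: [0.5049, -0.0862, 0.1379]
tool_rot: [[0.574, -0.819, 0.0], [-0.819, -0.574, 0.001], [-0.0, -0.001, -1.0]]
wrist_force: [0.2, -0.3, -0.7]
opening: 0.0121
```

```bash
python3 -c "
from h import *
avg(8)"
```

```text
12.925 [ 0.50496 -0.08622  0.13795] [1.e-05 1.e-05 1.e-05] [-0.21 -0.12 -0.97] [0.25 0.55 0.43] [ 3.e-04  6.e-04 -1.e+00]
```

>>> {"api": "play_rows", "payload": {
  "delta_pos": [
    [0, 0, 0.005],
    [0, 0, 0.005],
    [0, 0, 0.005],
    [0, 0, 0],
    [0, 0, 0]
  ],
  "rotation": [
    [0, 0, 0],
    [0, 0, 0],
    [0, 0, 0],
    [0, 0, 0],
    [0, 0, 0]
  ],
  "jaw": [-1, -1, -1, -1, -1]
}}

```text
clock: 13.55
position: [0.5049, -0.0862, 0.132]
tool_rot: [[0.574, -0.819, 0.0], [-0.819, -0.574, 0.001], [-0.0, -0.001, -1.0]]
wrist_force: [-0.1, -0.3, -1.0]
opening: 0.0118
```

```bash
python3 -c "
from h import *
avg(12)"
```

```text
14.15 [ 0.50493 -0.0862   0.13197] [2.e-05 1.e-05 2.e-05] [-0.09  0.05 -0.45] [0.47 0.53 0.57] [ 3.e-04  6.e-04 -1.e+00]
```

>>> {"api": "play_rows", "payload": {
  "delta_pos": [
    [0, 0, 0.0025],
    [0, 0, 0.0025],
    [0, 0, 0],
    [0, 0, 0]
  ],
  "rotation": [
    [0, 0, 0],
    [0, 0, 0],
    [0, 0, 0],
    [0, 0, 0]
  ],
  "jaw": [-1, -1, -1, -1]
}}

```text
clock: 14.65
position: [0.505, -0.0862, 0.13]
tool_rot: [[0.574, -0.819, 0.0], [-0.819, -0.574, 0.001], [-0.0, -0.001, -1.0]]
wrist_force: [0.5, 0.3, 0.6]
opening: 0.0119
```

```bash
python3 -c "
from h import *
avg(12)"
```

```text
15.25 [ 0.50499 -0.08621  0.12999] [2.e-05 1.e-05 3.e-05] [-0.42  0.26  0.29] [0.59 0.37 0.36] [ 4.e-04  6.e-04 -1.e+00]
```

>>> {"api": "play_rows", "payload": {
  "delta_pos": [
    [0, 0, 0.0025],
    [0, 0, 0.0025],
    [0, 0, 0],
    [0, 0, 0]
  ],
  "rotation": [
    [0, 0, 0],
    [0, 0, 0],
    [0, 0, 0],
    [0, 0, 0]
  ],
  "jaw": [-1, -1, -1, -1]
}}

```text
clock: 15.75
position: [0.505, -0.0862, 0.128]
tool_rot: [[0.574, -0.819, 0.0], [-0.819, -0.574, 0.001], [-0.0, -0.001, -1.0]]
wrist_force: [-0.6, 0.8, 0.3]
opening: 0.0121
```

```bash
python3 - <<'E'
from h import *
avg(30)
s=arm.read_state(); c=wcam(arm.camera("wrist"),s);d=arm.camera("scene")
A=cv2.resize(c["image"][165:215,236:281],(540,600),interpolation=cv2.INTER_CUBIC)
B=cv2.resize(d["image"][235:285,281:303],(260,600),interpolation=cv2.INTER_CUBIC)
cv2.imwrite("pics/p7.png",np.hstack([A,B]))
E
```

```text
17.25 [ 0.50497 -0.0862   0.12796] [1.e-05 1.e-05 2.e-05] [-0.13  0.42  1.04] [0.61 0.55 0.48] [ 3.e-04  6.e-04 -1.e+00]
```

View pics/p7.png

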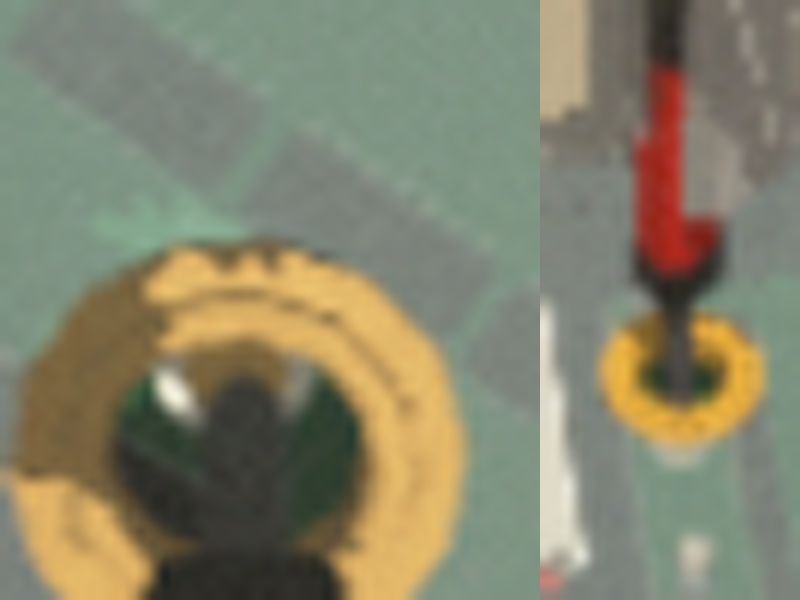

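The last view shows the nose clear of the bush on all sides: nose at x≈243, hole centre about 240, pad centre about 232, which is within 1 mm. The push is 1.9 N above the free baseline, which is half travel. I'm handing it in.

```bash
python3 -c "
from h import *
print(arm.sign_off()); st()"
```

```text
the job is handed in; nothing more can be done
None
the job is handed in; nothing more can be done
```

I closed the plate first, then drew the tester out of the dark holder. I brought it upright, lowered its nose through the bush and pressed the tip on the pad. I handed the job in with the gripper still holding it there, at about 17 s on the clock.

**Last checks**
- **Plate:** the fitted angle was about -0.015 rad, so fully down within measuring error. Closing it took 32 N down at the stops (about 35 N in all), well above the 3 to 6 N it needs; I backed off straight after.
- **Position:** the tool was at (0.505, -0.0862) m, upright to within about 0.05°. The pad estimates were all within about 1.5 mm of that, and the nose was clear of the bush on all sides.
- **Tip:** the push was about 1.9 N above the free baseline, and the tool had gone 3.8 mm past the estimated contact point. Both agree with half-way travel (1.8 N, 4 mm).
- **Side force:** it was about 0.4 N, close to the noise.

**Disagreements and unchecked**
- My first nudge over the bush overshot by about 2 mm. I saw it in the wrist picture and corrected it before pressing.
- The tester's own lean in the jaws was judged only from the images, so it is good to 1 or 2°.
- The tip itself was hidden behind the nose in the last view, so its spot on the pad comes from the geometry.

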